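Reset the bleed valve of a microscope isolation platform

TASK

Reset the damping bleed on the air unit of the microscope's vibration-isolation platform: first vent the line by pressing the hinged spring pedal fully down to its stop, and let it come back up. Then turn the small knurled thumbscrew of the needle valve clockwise until it seats, back it off a quarter of a turn, and finish while still gripping it there, so that it cannot creep before the lock nut is tightened. Leave the pressure regulator's setting and the other things on the bench as they are.

Things in the scene. Friction and masses are not known exactly. Their poses are not given: they have to be found in the camera images.
- air_unit: the air unit's base: an aluminium ported plate fixed to the bench, 130 (x) by 330 (y) by 30 mm high, origin at the centre of its underside. Three modules stand on it at y = -105, 0 and +105 mm, in any order: vent valve with pedal, needle valve with thumbscrew, regulator. All have the plate's yaw; its -x side faces roughly towards the robot
- pedal_tread (a point): middle of the top of the rubber tread (44 by 40 mm) at the free end of the vent valve's steel pedal, 124 mm long, overhanging the unit's -x edge. Its level hinge lies 92 mm from here towards the unit's +x, 66 mm above the bench. At rest this point is 95 mm above the bench and the pedal slopes up to it by 0.24 rad; at the stop the pedal is level and this point at 72 mm. Its y axis lies along the hinge
- pedal (a joint): pedal angle in rad: 0 at rest (up), grows as it is pressed, 0.24 at the stop. A spring returns it: about 2.3 N on the tread starts it, about 6 N holds it at the stop
- thumbscrew_head (a point): knurled steel head of the needle valve's thumbscrew: an upright cylinder 30 mm in diameter, 20 mm high, that turns about its vertical axis; this point is its centre, half-way up, 104 mm above the bench. A line on its top points along its x axis. Highest thing on the unit; under it are a lock nut and bonnet, 23 mm across, down to 66 mm above the bench, then the valve block, 56 by 50 mm
- thumbscrew (a joint): angle of the thumbscrew in rad: 0 when it is seated (a hard stop), grows as it is backed off anticlockwise seen from above; it starts 1.0 to 2.6 rad off its seat. It turns stiffly (0.05 N m) and stays where it is left; it does not rise or sink noticeably
- regulator_knob (a joint): angle in rad of the pressure regulator's knob, a larger black fluted knob (40 mm in diameter, 22 mm high, top at 78 mm above the bench) with a round gauge in front of it; starts at 0 and must not be turned
- spanner: loose combination spanner, 150 mm long, lying in front of the air unit; bystander
- oil_bottle: loose immersion-oil bottle, 28 mm in diameter, 62 mm high, near the air unit; bystander
- eyepiece: loose black eyepiece standing upright, 32 mm in diameter, 52 mm high, near the air unit; bystander
- objective: loose steel objective lens standing upright, 25 mm in diameter, 44 mm high, near the air unit; bystander
- slide_box: loose flat box of slides, 84 by 107 by 33 mm, beyond the air unit; bystander
- petri_dish: loose closed clear dish, 94 mm in diameter, 16 mm high, beyond the air unit; bystander
- lens_blower: loose rubber lens blower standing upright, 54 mm in diameter, 90 mm high, beyond the air unit; bystander

How it is judged:
By the outcome, as a careful person would: the job done as asked, in the order asked, and still so for the second after the job is handed in, while the arm keeps its last pose, push and grip.
It also fails if it takes over 72 s, if anything falls off the work surface, if the arm or the gripper's body presses on something with over 40 N, if the wrist force passes 120 N, or if a joint passes its speed limit or range.

ROBOT

A 6-joint arm with a two-finger parallel gripper is mounted at the origin on the work surface. World frame = base frame: x ahead of the robot, y to its left, z up, the work surface at z = 0. Lengths are in mm, angles in degrees, forces in N, time in s.
With the tool pointing down it reaches from about 275 to 875 mm from the base axis. Payload 12.5 kg.
Tool frame: the origin (TCP) lies at the very end of the fingers, on their centre line; the grasp point (between the pads) lies r.grasp_offset behind it (r.grasp_offset is the distance from the TCP to the grasp point, in mm); z points along the fingers, y is the line along which they close (so a half turn about z gives the same grasp; the last joint's range is limited). The gripper opens to 85 mm and grips with 20 to 120 N. Pads are 22 mm wide; open, the fingers measure 114 mm over their backs; the gripper's body (76 mm by 85 mm) begins 54 mm behind the grasp point. The pads swing forward as they close: fully open they stand 13 mm farther back than shut.
Start: joints at [-70.737, 20.094, 94.641, -0, 65.266, -4.847], TCP at [224.687, -501.996, 231.29] pointing down, gripper open.
Joint ranges: [-157.81, 157.81], [-45, 120.19], [0.68, 151.7], [-89.99, 269.99], [4.06, 180], [-164.3, 164.3]. Speed limits (degrees/s): [127.2, 127.2, 159.86, 180, 180, 180].

INTERFACE

Orientations are given as [roll, pitch, yaw] about the fixed x, y, z axes, in that order (R = Rz(yaw) Ry(pitch) Rx(roll)).
In Python, from rig import r gives the robot as it stands.
- The arm moves only by the tool play_rows, never from a script. Its argument "targets" is a list that holds one entry, the list of rows, each a list of 4 numbers: the shift along the tool's x, y, z in mm, then the turn about the tool's z in degrees. In form: [[[dx, dy, dz, yaw], ...]]. A call has 1 to 12 rows; each row shifts and turns the commanded pose from where the row before left it, along the tool's axes as they then stand; what a row does not reach is not made up. A row lasts 1/12 s, in which the tool goes at most 41.7 mm and 7.16 degrees, less where a joint would pass 70% of its speed; a pose out of reach is approached as far as the arm can. A call with a gripper value outside its range is refused whole. "hand" is the gripper command: -1 is shut, 1 is fully open, values between are in proportion, set as the call begins (left out, the last holds). The fingers move at their own pace and stop on an object; the grip force is fixed at half the most. Time passes only in rows, so rows that do not move let the fingers close. It gives the time, the measured TCP pose, the force, the opening and the grip force at its end, in the units of the state.
- r.get_obs(): the state, without advancing time (a new reading comes with each control period).
- r.grab_frame(name): name is "side" or "top"; returns the picture (420x560x3 uint8, red, green, blue); there is no depth.
- r.camera_params(name): a dict with "intrinsics" (3x3 intrinsics, pixels), "k1" (the pictures are not rectified: a ray, as slopes to the right and down, at radius r is drawn at 1 + k1 r^2 times it, then the intrinsics apply), "R" (3x3) and "t" (3): a world point X has camera coordinates R X + t. Camera axes: x right, y down, z forward; pixel columns grow to the right and rows downward; lengths in mm; the calibration is good to about 2 mm. A picture is of the moment at which its call begins. camera_params takes no time and is no camera call.
- r.sign_off(): hands the job in; it is judged then, once.
The state is a dict: "time": time; "qpos": joint angles; "joint_velocities": joint speeds; "joint_torque": joint torques, N m; "ee_pos": TCP position; "ee_rot": TCP orientation; "ft_force": force on the tool from outside, world axes, zero at the start; "moment": the same for the moment, N m; "finger_gap": finger opening in mm; "gripper_force": force on a finger pad.
Only numpy, scipy, OpenCV 4.12 (cv2) and the standard library are available. Lean on these libraries where they do the work, as an engineer would, in place of code of your own. Each camera call takes 0.05 s, during which the arm holds its last target. There are 200 camera calls.

## Working session

There is one attempt and no reset: what is moved stays moved. The work goes in short steps, Python scripts to look and compute and a tool call to move; the robot and the scene stay as the last step left them, time stands still between calls to the robot, and variables do not carry over. Pictures are saved under pics/ and viewed, at most 10 in all, crops included, and the job is handed in when it is done.

Besides the shell and the picture viewer there is one more tool, called after ">>>" as name(argument=value, ...), one argument or row to a line, values as JSON. play_rows: Moves the arm, as the interface text tells. Its arguments: {"type":"object","properties":{"targets":{"type":"array"},"hand":{"type":"number"}},"required":["targets"]}

```bash
mkdir -p pics; python3 - <<'E'
from rig import r
import cv2,numpy as np
for n in("side","top"):
    f=r.grab_frame(n); cv2.imwrite(f"pics/{n}0.png",cv2.resize(f[:,:,::-1],(800,600),interpolation=cv2.INTER_CUBIC))
    p=r.camera_params(n); print(n,p, -np.array(p["R"]).T@p["t"])
print(r.grasp_offset,r.get_obs())
E
```

```text
side {'intrinsics': array([[381.67572063,   0.        , 280.08124402],
       [  0.        , 381.67572063, 213.54296103],
       [  0.        ,   0.        ,   1.        ]]), 'k1': -0.0471263328154629, 'R': array([[-8.36420249e-01, -5.48088184e-01, -7.13698802e-04],
       [-3.43887161e-01,  5.25808517e-01, -7.77989090e-01],
       [ 4.26781896e-01, -6.50480397e-01, -6.28277380e-01]]), 't': array([520.53343965, 248.50266626, 581.96414739])} [272.4698237  533.18967845 559.33877727]
top {'intrinsics': array([[410.568379  ,   0.        , 276.28332564],
       [  0.        , 410.568379  , 207.6447119 ],
       [  0.        ,   0.        ,   1.        ]]), 'k1': -0.04613069252906424, 'R': array([[-0.01148564, -0.99940345,  0.03257037],
       [-0.98142734,  0.00502936, -0.1917683 ],
       [ 0.1914901 , -0.03416804, -0.98089963]]), 't': array([ 24.96579304, 588.34979163, 950.36382719])} [ 395.72405832   54.46394461 1044.22522502]
18.700000000000003 {'time': 0.1, 'qpos': array([-7.07365765e+01,  2.01198560e+01,  9.46724061e+01,  4.98577024e-04,
        6.52680101e+01, -4.84665045e+00]), 'joint_velocities': array([ 0.11110777, -0.08458043, -0.08051453,  0.04044279,  0.02325198,
        0.01199212]), 'joint_torque': array([ 2.11709985e-04, -5.06837368e+01, -2.91873944e+01, -8.48623904e-05,
        2.65505470e-03,  1.01959806e-06]), 'ee_pos': array([ 224.60058253, -501.7204142 ,  230.83141736]), 'ee_rot': array([-1.79939982e+02, -5.54334663e-03,  2.41098622e+01]), 'ft_force': array([ 0.20444674, -0.08388231,  0.4695173 ]), 'moment': array([ 0.01779572,  0.05293963, -0.01392371]), 'gripper_force': 0.0, 'finger_gap': 85.32625889272225}
```

View pics/side0.png

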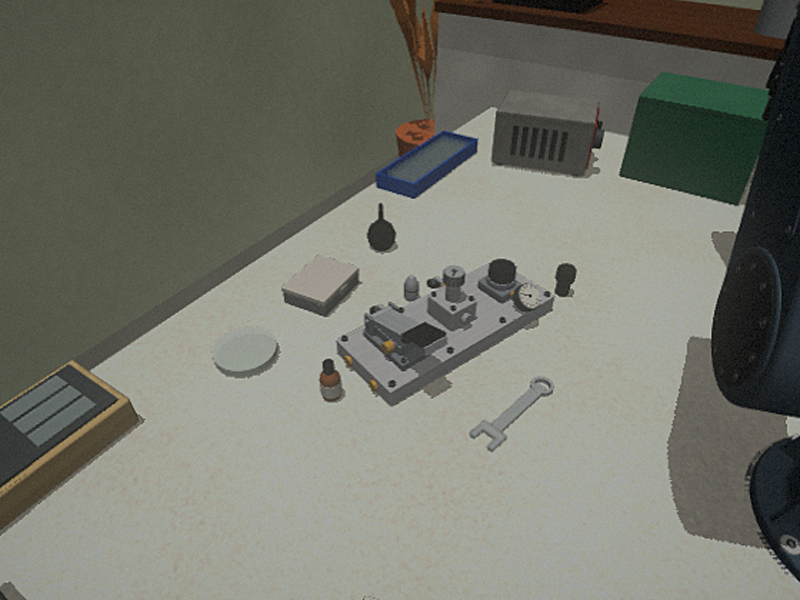

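View pics/top0.png

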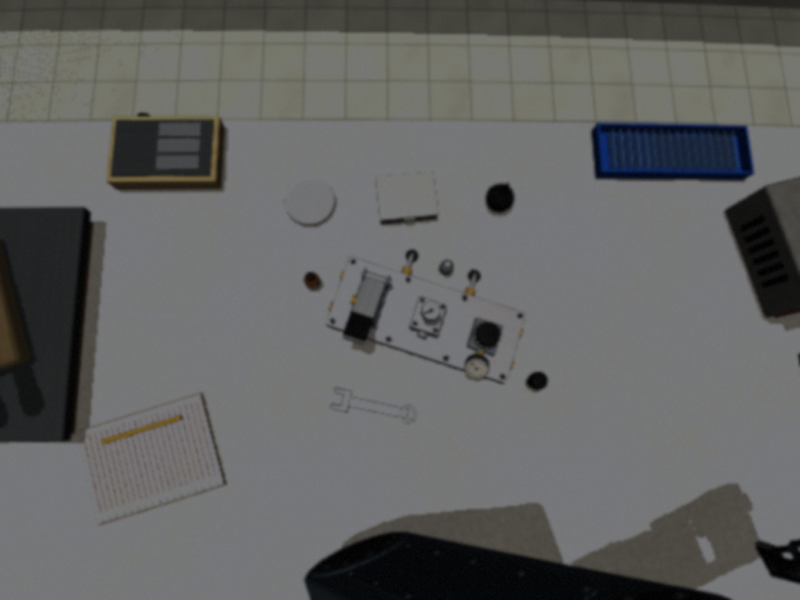

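The side view shows the pedal tread at about (424,334), the thumbscrew at (454,272) and the regulator at (502,270). The top view shows the tread at (358,325), the thumbscrew at (432,312) and the knob at (487,333). The needle valve is the middle module. Next I'll enlarge both views.

```bash
cat > h.py <<'E'
from rig import r
import cv2,numpy as np
def ray(n,uv):
    p=r.camera_params(n);K=p["intrinsics"]
    u=cv2.undistortPoints(np.array([[uv]],float),K,np.array([p["k1"],0,0,0,0.]),).ravel()
    R=np.array(p["R"]);return -R.T@p["t"],R.T@np.array([u[0],u[1],1])
def atz(n,uv,z):
    c,d=ray(n,uv);return c+d*(z-c[2])/d[2]
def proj(n,X):
    p=r.camera_params(n);rv=cv2.Rodrigues(np.array(p["R"]))[0]
    return cv2.projectPoints(np.array([X],float),rv,np.array(p["t"],float),p["intrinsics"],np.array([p["k1"],0,0,0,0.]))[0].ravel()
def tri(a,b):
    (c1,d1),(c2,d2)=ray("top",a),ray("side",b)
    s=np.linalg.lstsq(np.c_[d1,-d2],c2-c1,rcond=None)[0]
    p,q=c1+s[0]*d1,c2+s[1]*d2
    return (p+q)/2,np.linalg.norm(p-q)
def crop(n,name,x,y,w,h,s):
    f=r.grab_frame(n)[y:y+h,x:x+w,::-1]
    cv2.imwrite(name,cv2.resize(f,None,fx=s,fy=s,interpolation=cv2.INTER_CUBIC))
E
python3 - <<'E'
from h import *
crop("top","pics/t1.png",220,170,160,110,5)
crop("side","pics/s1.png",230,175,160,110,5)
E
```

```text
(no output)
```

View pics/t1.png

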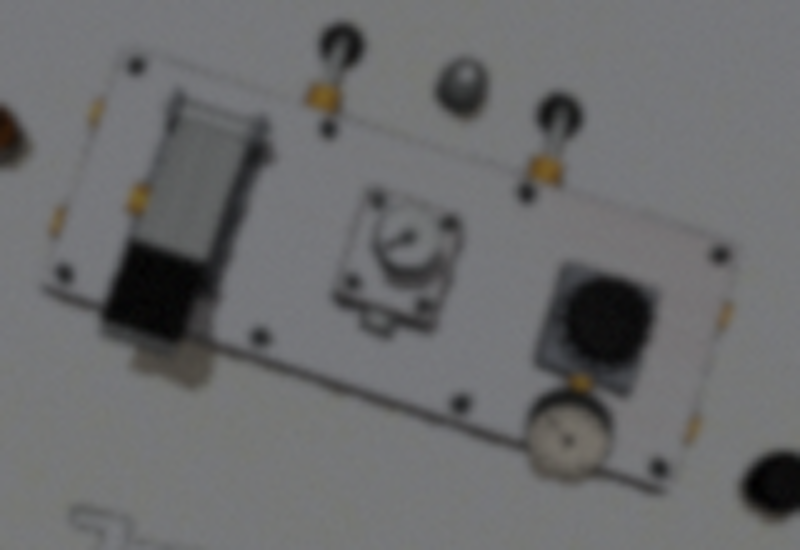

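View pics/s1.png

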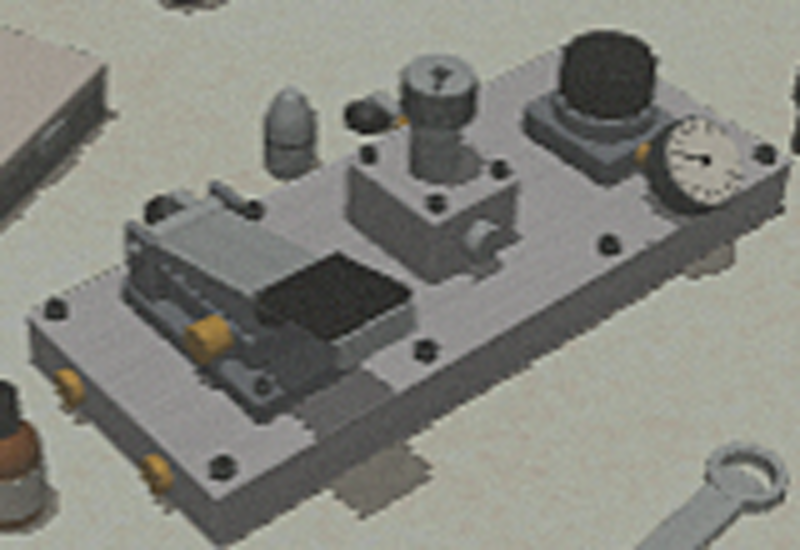

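The top crop shows the head centre near (408,242), the tread at (153,290), and plate corner screws at (136,65), (64,273), (720,255) and (658,467). In the side crop the head top is at (440,76), the tread at (337,297), and the screws at (56,308), (222,467) and (765,153).

```bash
python3 - <<'E'
from h import *
T=lambda a,b:(220+a/5,170+b/5); S=lambda a,b:(230+a/5,175+b/5)
np.set_printoptions(precision=1,suppress=True)
for nm,a,b,z in(("head",(408,242),(440,76),114),("tread",(153,290),(337,297),95),("scrL+",(136,65),(56,308),31),("scrL-",(64,273),(222,467),31),("scrR-",(658,467),(765,153),31)):
    print(nm,tri(T(*a),S(*b)),atz("top",T(*a),z),atz("side",S(*b),z))
c=[atz("top",T(*a),31) for a in((136,65),(64,273),(720,255),(658,467))]
print("centre",np.mean(c,0)); 
for i,j in((2,0),(3,1),(1,0),(3,2)):
    d=c[j]-c[i]; print(np.linalg.norm(d),np.degrees(np.arctan2(d[1],d[0])))
for nm,a,z in(("obj",(463,85),40),("bottle",(5,135),50),("eyep",(780,485),50)): print(nm,atz("top",T(*a),z))
print(atz("top",(340*.7,400*.7),5),atz("top",(410*.7,412*.7),5),"blower",atz("top",(350,138),60))
l1,l2=atz("side",S(432,70),114),atz("side",S(440,86),114);print("line?",l1,l2)
E
```

```text
head (array([553.1, -36. , 111.1]), np.float64(1.7282400411894971)) [551.8 -36.  114. ] [552.1 -32.1 114. ]
tread (array([532.4,  81.5,  90.4]), np.float64(2.6260399048927794)) [533.   81.8  95. ] [528.6  85.6  95. ]
scrL+ (array([657.6,  92.3,  30.3]), np.float64(0.5233078331575977)) [657.7  92.4  31. ] [656.9  92.8  31. ]
scrL- (array([551.2, 128. ,  30. ]), np.float64(0.05519648028340688)) [551.1 127.9  31. ] [550.7 128.7  31. ]
scrR- (array([ 451.9, -165.5,   31. ]), np.float64(0.5520350833302298)) [ 452.2 -165.4   31. ] [ 451.7 -165.6   31. ]
centre [554.8 -36.8  31. ]
310.668199654007 71.29197363072412
309.6053996585722 71.36950595406367
112.3867432393687 -18.447147843501433
111.96797969126423 -18.990170752921486
obj [644.5 -73.   40. ]
bottle [617.3 156.3  50. ]
eyep [ 441.7 -220.8   50. ]
[415.4 115.8   5. ] [393.5  -6.1   5. ] blower [ 767.9 -170.    60. ]
line? [556.8 -34.  114. ] [548.8 -26.  114. ]
```

>>> play_rows(
  targets=[
    [[0,0,0,-6.86],[0,0,0,-6.86],[0,0,0,-6.86],[0,0,0,-6.86],[0,0,0,-6.86],[0,0,0,-6.86],[0,0,0,-6.86],[0,0,0,-6.86],[0,0,0,-6.86],[0,0,0,-6.86]],
  ],
  hand=-1,
)

```text
time: 1.03
ee_pos: [224.6, -501.9, 231.1]
ee_rot: [-180.0, -0.0, 93.1]
ft_force: [0.5, -0.5, 0.3]
finger_gap: -0.2
gripper_force: 0.0
```

>>> play_rows(
  targets=[
    [[0,0,0,-6.86],[0,0,0,-6.86],[0,0,0,-6.86],[0,0,0,-6.86],[0,0,0,-6.86],[0,0,0,-6.86],[0,0,0,-6.86],[0,0,0,-6.86],[0,0,0,-6.86],[0,0,0,-6.86],[0,0,0,0],[0,0,0,0]],
  ],
)

```text
time: 2.03
ee_pos: [224.6, -501.9, 231.2]
ee_rot: [180.0, -0.0, 161.1]
ft_force: [-0.0, -0.3, -0.6]
finger_gap: 0.0
gripper_force: 0.0
```

>>> play_rows(
  targets=[
    [[-4.32,27.2,0,0],[-4.32,27.2,0,0],[-4.32,27.2,0,0],[-4.32,27.2,0,0],[-4.32,27.2,0,0],[-4.32,27.2,0,0],[-4.32,27.2,0,0],[-4.32,27.2,0,0],[-4.32,27.2,0,0],[-4.32,27.2,0,0],[-4.32,27.2,0,0],[-4.32,27.2,0,0]],
  ],
)

```text
time: 3.03
ee_pos: [378.8, -208.2, 231.4]
ee_rot: [-180.0, 0.0, 161.0]
ft_force: [-0.2, 0.1, 0.4]
finger_gap: 0.0
gripper_force: 0.0
```

>>> play_rows(
  targets=[
    [[-4.32,27.2,0,0],[-4.32,27.2,0,0],[-4.32,27.2,0,0],[-4.32,27.2,0,0],[-4.32,27.2,0,0],[-4.32,27.2,0,0],[-4.32,27.2,0,0],[-4.32,27.2,0,0],[-4.32,27.2,0,0],[-4.32,27.2,0,0],[-4.32,27.2,0,0],[-4.32,27.2,0,0]],
  ],
)

```text
time: 4.03
ee_pos: [532.5, 84.5, 231.3]
ee_rot: [-180.0, 0.0, 161.1]
ft_force: [0.1, -0.5, 0.7]
finger_gap: 0.3
gripper_force: 0.0
```

>>> play_rows(
  targets=[
    [[0,0,25,0],[0,0,25,0],[0,0,25,0],[0,0,25,0],[0,0,15,0],[0,0,8,0],[0,0,0,0],[0,0,0,0]],
  ],
)

```text
time: 4.7
ee_pos: [532.4, 83.2, 108.8]
ee_rot: [180.0, 0.0, 161.2]
ft_force: [-0.3, -0.4, 0.4]
finger_gap: 0.2
gripper_force: 0.0
```

>>> play_rows(
  targets=[
    [[0,0,4,0],[0,0,4,0],[0,0,4,0],[0,0,4,0],[0,0,4,0],[0,0,3,0],[0,0,3,0],[0,0,3,0],[0,0,2,0],[0,0,2,0],[0,0,0,0],[0,0,0,0]],
  ],
)

```text
time: 5.7
ee_pos: [531.9, 83.2, 75.2]
ee_rot: [-180.0, -0.0, 161.3]
ft_force: [-3.1, 1.2, 5.8]
finger_gap: 0.2
gripper_force: 2.7
```

>>> play_rows(
  targets=[
    [[0,0,1,0],[0,0,1,0],[0,0,0.5,0],[0,0,0,0],[0,0,0,0]],
  ],
)

```text
time: 6.12
ee_pos: [531.8, 83.2, 72.8]
ee_rot: [-180.0, -0.0, 161.3]
ft_force: [-3.5, 1.4, 6.7]
finger_gap: 0.2
gripper_force: 3.0
```

>>> play_rows(
  targets=[
    [[0,0,0.5,0],[0,0,0.5,0],[0,0,0.5,0],[0,0,0,0],[0,0,0,0]],
  ],
)

```text
time: 6.53
ee_pos: [531.9, 83.3, 71.9]
ee_rot: [-180.0, -0.0, 161.3]
ft_force: [-7.2, 0.9, 14.0]
finger_gap: -0.2
gripper_force: 6.8
```

>>> play_rows(
  targets=[
    [[0,0,0.4,0],[0,0,0.4,0],[0,0,0,0],[0,0,0,0]],
  ],
)

```text
time: 6.87
ee_pos: [532.0, 83.3, 71.8]
ee_rot: [180.0, -0.0, 161.3]
ft_force: [-10.1, 0.6, 22.8]
finger_gap: -0.3
gripper_force: 11.2
```

>>> play_rows(
  targets=[
    [[0,0,-3,0],[0,0,-5,0],[0,0,-8,0],[0,0,-12,0],[0,0,-15,0],[0,0,-20,0],[0,0,-20,0],[0,0,-20,0],[0,0,0,0],[0,0,0,0]],
  ],
)

```text
time: 7.7
ee_pos: [532.4, 83.2, 174.6]
ee_rot: [180.0, 0.1, 161.3]
ft_force: [-0.7, -1.0, 0.7]
finger_gap: 0.3
gripper_force: 0.0
```

```bash
python3 - <<'E'
from h import *
a=r.grab_frame("side")[175:285,230:390,::-1];b=r.grab_frame("top")[170:280,220:380,::-1]
cv2.imwrite("pics/c2.png",np.vstack([cv2.resize(x,(432,297),interpolation=cv2.INTER_CUBIC) for x in(a,b)]))
E
```

```text
(no output)
```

View pics/c2.png

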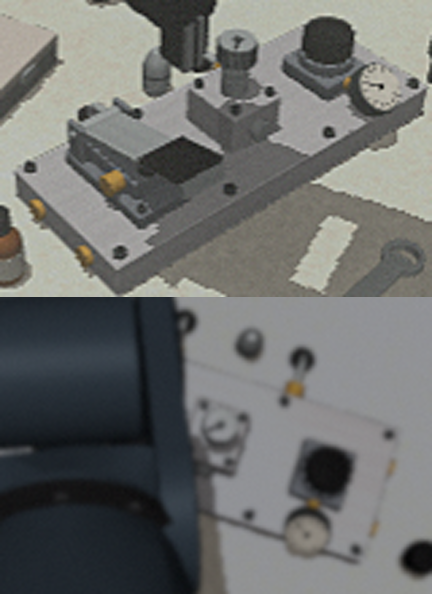

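The side view (top half) shows the pedal back up, with the tread at (180,160). The head stands clear at (238,45). I'll move over it with the gripper open.

>>> play_rows(
  targets=[
    [[-5.73,-10.54,0,0],[-5.73,-10.54,0,0],[-5.73,-10.54,0,0],[-5.73,-10.54,0,0],[-5.73,-10.54,0,0],[-5.73,-10.54,0,0],[-5.73,-10.54,0,0],[-5.73,-10.54,0,0],[-5.73,-10.54,0,0],[-5.73,-10.54,0,0],[0,0,0,0],[0,0,0,0]],
  ],
  hand=1,
)

```text
time: 8.8
ee_pos: [552.6, -35.6, 173.4]
ee_rot: [180.0, -0.0, 161.2]
ft_force: [1.0, -0.1, -1.0]
finger_gap: 85.7
gripper_force: 0.0
```

>>> play_rows(
  targets=[
    [[0,0,10,0],[0,0,10,0],[0,0,10,0],[0,0,10,0],[0,0,10,0],[0,0,10,0],[0,0,10,0],[0,0,10,0],[0,0,8,0],[0,0,2,0],[0,0,0,0],[0,0,0,0]],
  ],
)

```text
time: 9.8
ee_pos: [552.8, -35.1, 83.7]
ee_rot: [180.0, 0.0, 161.3]
ft_force: [0.4, -0.5, -1.1]
finger_gap: 85.7
gripper_force: 0.0
```

```bash
python3 - <<'E'
from h import *
crop("side","pics/s3.png",270,150,100,75,8)
o=r.get_obs();print(o["ee_pos"],o["ft_force"],o["moment"],o["qpos"],o["finger_gap"],proj("side",o["ee_pos"]))
E
```

```text
[552.90892758 -35.09737709  83.90634698] [ 0.65102036 -0.88957428 -0.32587182] [-0.05474776  0.02182205  0.00558688] [-8.44719135e+00  3.16263203e+01  1.00688190e+02  1.30801733e-03
  4.76420311e+01 -7.97558314e+01] 85.2516780968378 [317.47490789 201.26248487]
```

View pics/s3.png

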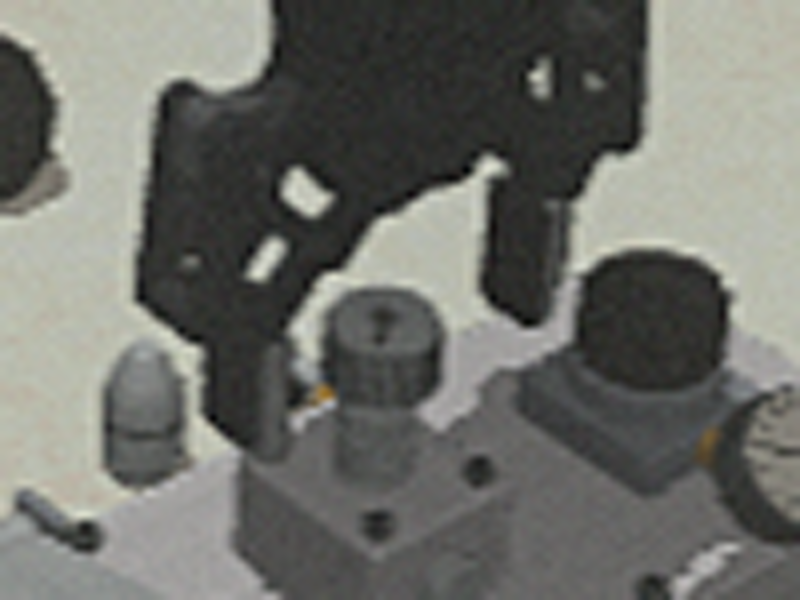

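The side crop shows the pads straddling the head at (383,350), with nothing touching. Now I'll close.

>>> play_rows(
  targets=[
    [[0,0,0,0],[0,0,0,0],[0,0,0,0],[0,0,0,0],[0,0,0,0],[0,0,0,0],[0,0,0,0],[0,0,0,0],[0,0,0,0],[0,0,0,0]],
  ],
  hand=-1,
)

```text
time: 10.68
ee_pos: [552.6, -35.3, 83.9]
ee_rot: [-180.0, 0.0, 161.3]
ft_force: [-3.0, -2.6, 5.2]
finger_gap: 28.5
gripper_force: 58.8
```

```bash
python3 - <<'E'
from h import *
o=r.get_obs();print(o["ee_pos"],o["ee_rot"],o["ft_force"],o["moment"],o["finger_gap"],o["gripper_force"])
E
```

```text
[552.58290627 -35.29922526  83.88077612] [-1.79980993e+02  1.19310520e-02  1.61312241e+02] [-2.95960872 -2.62543094  5.15315489] [-0.3899203   0.44673435  0.01098923] 28.47292483157209 58.770405650138855
```

>>> play_rows(
  targets=[
    [[0,0,0,2],[0,0,0,3],[0,0,0,3],[0,0,0,3],[0,0,0,3],[0,0,0,3],[0,0,0,3],[0,0,0,0],[0,0,0,0]],
  ],
)

```text
time: 11.43
ee_pos: [553.0, -34.6, 83.9]
ee_rot: [179.9, 0.0, 141.4]
ft_force: [1.1, 6.6, 6.0]
finger_gap: 28.3
gripper_force: 58.8
```

```bash
cat > o.py <<'E'
from h import *
np.set_printoptions(precision=2,suppress=True)
o=r.get_obs();print(o["ee_pos"],o["ee_rot"],o["ft_force"],o["moment"],o["joint_torque"][5],o["qpos"][5],o["finger_gap"],o["gripper_force"])
E
python3 o.py
```

```text
[552.99 -34.64  83.88] [179.94   0.03 141.4 ] [1.12 6.61 5.99] [ 0.82 -0.03 -0.03] 0.2272203890606761 -59.84710120494747 28.33231914698499 58.821072578430176
```

>>> play_rows(
  targets=[
    [[0,0,0,3],[0,0,0,3],[0,0,0,3],[0,0,0,3],[0,0,0,3],[0,0,0,3],[0,0,0,3],[0,0,0,3],[0,0,0,3],[0,0,0,3],[0,0,0,0],[0,0,0,0]],
  ],
)

```text
time: 12.43
ee_pos: [554.0, -33.9, 83.9]
ee_rot: [179.8, -0.0, 111.4]
ft_force: [7.8, 11.3, 1.7]
finger_gap: 28.7
gripper_force: 59.0
```

```bash
python3 o.py
```

```text
[554.   -33.91  83.92] [179.79  -0.01 111.39] [ 7.78 11.27  1.67] [ 1.76 -1.02  0.02] 0.16417579259723425 -29.85582146134383 28.697172262614327 58.99091184139252
```

>>> play_rows(
  targets=[
    [[0.3,0.8,0,0],[0.3,0.8,0,0],[0,0.08,0,2],[0,0.08,0,2],[0,0.08,0,2],[0,0.08,0,2],[0,0.08,0,2],[0,0,0,0],[0,0,0,0]],
  ],
)

```text
time: 13.18
ee_pos: [554.5, -33.7, 83.9]
ee_rot: [180.0, -0.0, 101.4]
ft_force: [-0.3, 2.6, 7.2]
finger_gap: 28.3
gripper_force: 59.6
```

```bash
python3 o.py
```

```text
[554.47 -33.65  83.87] [179.96  -0.   101.41] [-0.3   2.62  7.17] [ 0.46  0.16 -0.08] 0.07322012912482023 -19.708144120163713 28.30091434130641 59.59795653820038
```

Lateral load is relieved, so I'll continue in 10° steps.

>>> play_rows(
  targets=[
    [[0,0.08,0,2],[0,0.08,0,2],[0,0.08,0,2],[0,0.08,0,2],[0,0.08,0,2],[0,0,0,0],[0,0,0,0]],
  ],
)

```text
time: 13.77
ee_pos: [554.9, -33.6, 83.9]
ee_rot: [180.0, -0.0, 91.4]
ft_force: [0.8, 3.3, 6.7]
finger_gap: 28.2
gripper_force: 59.5
```

```bash
python3 o.py
```

```text
[554.93 -33.61  83.88] [179.96  -0.01  91.41] [0.77 3.25 6.66] [ 0.48  0.03 -0.04] 0.07247606758028269 -9.697185973464455 28.17895754877185 59.544509053230286
```

>>> play_rows(
  targets=[
    [[0,0.08,0,2],[0,0.08,0,2],[0,0.08,0,2],[0,0.08,0,2],[0,0.08,0,2],[0,0,0,0],[0,0,0,0]],
  ],
)

```text
time: 14.35
ee_pos: [555.4, -33.7, 83.9]
ee_rot: [180.0, -0.0, 81.4]
ft_force: [0.2, 3.4, 5.8]
finger_gap: 28.6
gripper_force: 59.5
```

```bash
python3 o.py
```

```text
[555.37 -33.65  83.87] [179.95  -0.01  81.41] [0.2  3.39 5.85] [ 0.56 -0.02 -0.02] 0.07181195542216301 0.3105320754366579 28.57650643954706 59.51758325099945
```

>>> play_rows(
  targets=[
    [[0,0.08,0,2],[0,0.08,0,2],[0,0.08,0,2],[0,0.08,0,2],[0,0.08,0,2],[0,0,0,0],[0,0,0,0]],
  ],
)

```text
time: 14.93
ee_pos: [555.8, -33.8, 83.9]
ee_rot: [180.0, -0.0, 71.4]
ft_force: [-0.2, 3.6, 6.5]
finger_gap: 28.1
gripper_force: 59.5
```

```bash
python3 o.py
```

```text
[555.79 -33.76  83.87] [179.95  -0.02  71.41] [-0.21  3.63  6.48] [ 0.49  0.01 -0.07] 0.07101538823917508 10.303842878307075 28.10512528200038 59.49649393558502
```

>>> play_rows(
  targets=[
    [[0,0.08,0,2],[0,0.08,0,2],[0,0.08,0,2],[0,0.08,0,2],[0,0.08,0,2],[0,0,0,0],[0,0,0,0]],
  ],
)

```text
time: 15.52
ee_pos: [556.2, -33.9, 83.9]
ee_rot: [179.9, -0.0, 61.4]
ft_force: [0.9, 2.9, 5.7]
finger_gap: 28.3
gripper_force: 59.5
```

```bash
python3 o.py
```

```text
[556.23 -33.92  83.89] [179.95  -0.03  61.41] [0.87 2.93 5.68] [ 0.43 -0.01 -0.09] 0.07047287654131651 20.297540360739614 28.295240909384553 59.47801351547241
```

>>> play_rows(
  targets=[
    [[0,0.08,0,2],[0,0.08,0,2],[0,0.08,0,2],[0,0.08,0,2],[0,0.08,0,2],[0,0,0,0],[0,0,0,0]],
  ],
)

```text
time: 16.1
ee_pos: [556.6, -34.2, 83.9]
ee_rot: [179.9, -0.0, 51.4]
ft_force: [1.0, 1.9, 4.7]
finger_gap: 28.0
gripper_force: 59.5
```

```bash
python3 o.py
```

```text
[556.61 -34.18  83.92] [179.95  -0.04  51.41] [1.05 1.92 4.72] [ 0.36 -0.07 -0.01] 0.06994712864980102 30.277466972467533 28.041684876747972 59.46065425872803
```

>>> play_rows(
  targets=[
    [[0,0.08,0,2],[0,0.08,0,2],[0,0.08,0,2],[0,0.08,0,2],[0,0.08,0,2],[0,0,0,0],[0,0,0,0]],
  ],
)

```text
time: 16.68
ee_pos: [556.9, -34.5, 83.9]
ee_rot: [180.0, -0.1, 41.4]
ft_force: [0.3, 2.1, 5.1]
finger_gap: 28.6
gripper_force: 59.5
```

```bash
python3 o.py
```

```text
[556.93 -34.48  83.91] [179.95  -0.05  41.41] [0.26 2.09 5.11] [ 0.38 -0.11 -0.09] 0.07055381080135703 40.25178890450297 28.61762405498353 59.451152086257935
```

>>> play_rows(
  targets=[
    [[0,0.08,0,2],[0,0.08,0,2],[0,0.08,0,2],[0,0.08,0,2],[0,0.08,0,2],[0,0,0,0],[0,0,0,0]],
  ],
)

```text
time: 17.27
ee_pos: [557.2, -34.9, 83.9]
ee_rot: [180.0, -0.1, 31.4]
ft_force: [1.9, 1.4, 4.7]
finger_gap: 28.3
gripper_force: 59.4
```

```bash
python3 o.py
```

```text
[557.19 -34.85  83.91] [179.96  -0.06  31.41] [1.88 1.39 4.68] [ 0.4  -0.18 -0.04] 0.06939969258382916 50.22372286468708 28.302259045430876 59.44485068321228
```

>>> play_rows(
  targets=[
    [[0,0.08,0,2],[0,0.08,0,2],[0,0.08,0,2],[0,0,0,0],[0,0,0,0]],
  ],
)

```text
time: 17.68
ee_pos: [557.4, -35.1, 83.9]
ee_rot: [180.0, -0.1, 25.4]
ft_force: [1.7, 2.2, 4.0]
finger_gap: 28.3
gripper_force: 60.1
```

```bash
python3 o.py
```

```text
[557.35 -35.08  83.86] [179.96  -0.07  25.42] [1.73 2.22 4.03] [ 0.22 -0.35 -0.  ] 0.0961027736775577 56.20170332150168 28.288662199174876 60.09669899940491
```

>>> play_rows(
  targets=[
    [[0,0.04,0,1],[0,0,0,0],[0,0,0,0]],
  ],
)

```text
time: 17.93
ee_pos: [557.4, -35.1, 83.9]
ee_rot: [180.0, -0.1, 24.3]
ft_force: [1.8, 2.1, 5.1]
finger_gap: 28.4
gripper_force: 60.2
```

```bash
python3 o.py
```

```text
[557.38 -35.13  83.85] [179.96  -0.07  24.34] [1.83 2.06 5.07] [ 0.24 -0.32 -0.02] -0.0022703371359966695 57.270797943917984 28.422349707698764 60.185580253601074
```

>>> play_rows(
  targets=[
    [[0,0.04,0,1],[0,0,0,0],[0,0,0,0]],
  ],
)

```text
time: 18.18
ee_pos: [557.4, -35.2, 83.8]
ee_rot: [179.9, -0.1, 23.4]
ft_force: [2.4, 1.7, 5.2]
finger_gap: 28.5
gripper_force: 60.2
```

```bash
python3 o.py
```

```text
[557.39 -35.17  83.84] [179.94  -0.06  23.41] [2.42 1.7  5.23] [ 0.22 -0.39  0.51] 0.5350212380290031 58.228819893034135 28.4525690816096 60.20105302333832
```

>>> play_rows(
  targets=[
    [[0,0,0,0.5],[0,0,0,0],[0,0,0,0]],
  ],
)

```text
time: 18.43
ee_pos: [557.4, -35.2, 83.9]
ee_rot: [179.9, -0.1, 22.9]
ft_force: [2.8, 1.5, 4.9]
finger_gap: 28.1
gripper_force: 60.2
```

```bash
python3 o.py
```

```text
[557.4  -35.2   83.85] [179.93  -0.06  22.95] [2.84 1.52 4.91] [ 0.22 -0.4   0.76] 0.8154017105698586 58.7043681003752 28.107834930058043 60.19319951534271
```

>>> play_rows(
  targets=[
    [[0,0,0,-0.5],[0,0,0,0],[0,0,0,0]],
  ],
)

```text
time: 18.68
ee_pos: [557.4, -35.2, 83.8]
ee_rot: [179.9, -0.1, 23.4]
ft_force: [2.6, 1.8, 5.3]
finger_gap: 28.4
gripper_force: 60.2
```

```bash
python3 o.py
```

```text
[557.36 -35.16  83.82] [179.94  -0.06  23.42] [2.56 1.85 5.29] [ 0.24 -0.35  0.59] 0.5419336259365082 58.21513458016095 28.41983066900227 60.20274996757507
```

>>> play_rows(
  targets=[
    [[0,0,0,-0.5],[0,0,0,0],[0,0,0,0]],
  ],
)

```text
time: 18.93
ee_pos: [557.4, -35.1, 83.8]
ee_rot: [180.0, -0.1, 23.9]
ft_force: [2.1, 1.2, 4.9]
finger_gap: 28.2
gripper_force: 60.2
```

```bash
python3 o.py
```

```text
[557.36 -35.14  83.85] [179.95  -0.06  23.88] [2.14 1.25 4.95] [ 0.26 -0.41  0.25] 0.23161443416029215 57.73827900047796 28.217259555917913 60.20975410938263
```

The seat is at yaw ≈24.3, with an elastic torque rise and no slip. I'll back off to ≈114.4.

>>> play_rows(
  targets=[
    [[0,-0.16,0,-4],[0,-0.16,0,-4],[0,-0.16,0,-4],[0,-0.16,0,-4],[0,-0.16,0,-4],[0,-0.16,0,-4],[0,-0.16,0,-4],[0,-0.16,0,-4],[0,-0.16,0,-4],[0,-0.16,0,-4],[0,-0.16,0,-4],[0,0,0,0]],
  ],
)

```text
time: 19.93
ee_pos: [556.0, -33.8, 83.8]
ee_rot: [180.0, -0.0, 68.1]
ft_force: [0.3, 1.9, 6.0]
finger_gap: 28.4
gripper_force: 60.3
```

>>> play_rows(
  targets=[
    [[0,-0.16,0,-4],[0,-0.16,0,-4],[0,-0.16,0,-4],[0,-0.16,0,-4],[0,-0.16,0,-4],[0,-0.16,0,-4],[0,-0.16,0,-4],[0,-0.16,0,-4],[0,-0.16,0,-4],[0,-0.16,0,-4],[0,0,0,0],[0,0,0,0]],
  ],
)

```text
time: 20.93
ee_pos: [554.2, -33.7, 83.8]
ee_rot: [180.0, 0.0, 107.9]
ft_force: [-0.3, 3.3, 7.9]
finger_gap: 28.3
gripper_force: 60.4
```

```bash
python3 o.py
```

```text
[554.23 -33.7   83.83] [179.98   0.01 107.89] [-0.34  3.32  7.9 ] [ 0.35 -0.06  0.  ] -0.1983376918360591 -26.17402717945113 28.299457713506527 60.37726879119873
```

>>> play_rows(
  targets=[
    [[0,-0.09,0,-2.2],[0,-0.09,0,-2.2],[0,-0.08,0,-2.1],[0,0,0,0],[0,0,0,0],[0,0,0,0]],
  ],
)

```text
time: 21.43
ee_pos: [554.0, -33.8, 83.8]
ee_rot: [180.0, 0.0, 114.4]
ft_force: [-0.2, 2.1, 6.8]
finger_gap: 28.6
gripper_force: 60.4
```

```bash
python3 o.py; python3 -c "
from h import *
crop('side','pics/f.png',230,150,160,120,5)"
```

```text
[553.95 -33.8   83.83] [179.98   0.01 114.36] [-0.19  2.05  6.77] [ 0.36 -0.04  0.02] 0.0395512324757874 -32.66044128563053 28.615384432642745 60.389617681503296
```

View pics/f.png

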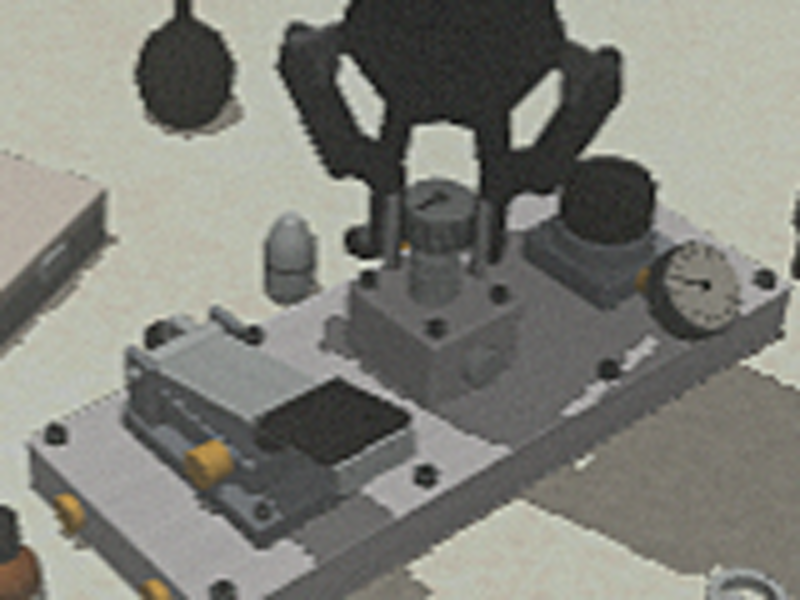

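The head is gripped at (438,210), its line has moved as expected, the pedal is up with the tread at (335,418), and the bystanders are in place. I'll hand in now.

```bash
python3 -c "
from rig import r
print(r.sign_off())"
```

```text
the job is handed in; nothing more can be done
None
```

I pressed the pedal to its stop and it came back up, then seated the thumbscrew, backed it off a quarter turn (90° by the tool angle) and handed the job in at about 21.5 s still gripping it. The regulator and loose items were not touched.

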